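Close the catches of a framed print along its seam

ROBOT

A 6-joint arm with a two-finger parallel gripper is mounted at the origin on a cart in front of the work surface, level with it; the furniture and walls round the work are solid. World frame = base frame: x ahead of the robot, y to its left, z up, the work surface at z = 0. Lengths are in mm, angles in rad, forces in N, time in s.
With the tool pointing down it reaches from about 300 to 875 mm from the base axis. Payload 6.4 kg.
Tool frame: the origin (TCP) lies at the very end of the fingers, on their centre line; the grasp point (between the pads) lies 19 mm behind it; z points along the fingers, y is the line along which they close (so a half turn about z gives the same grasp; the last joint's range is limited). The gripper opens to 85 mm and grips with 20 to 120 N. Pads are 22 mm wide; open, the fingers measure 114 mm over their backs; the gripper's body (76 mm by 85 mm) begins 54 mm behind the grasp point. The pads swing forward as they close: fully open they stand 13 mm farther back than shut.
Start: joints at [-1.354, 0.181, 1.607, -0, 1.354, -0.206], TCP at [235.949, -524.375, 231.288] pointing down, gripper open.
Joint ranges: [-2.99, 2.99], [-0.89, 2.07], [0.3, 2.58], [-1.14, 4.28], [0, 2.63], [-3.12, 3.12]. Speed limits (rad/s): [2.57, 2.57, 3.01, 3.14, 3.14, 3.14].

INTERFACE

Orientations are given as a rotation vector (axis times angle).
In Python, from station import get_obs, grab_frame, sign_off gives the robot as it stands. The module is installed in compiled form; this text tells all that it offers.
- The arm moves only by the tool play_rows, never from a script. Its argument "deltas" is a list of rows, each an object of numbers: "rx", "ry", "rz": the turn, a rotation vector about the tool's x, y, z in degrees; "x", "y", "z": the shift along the tool's x, y, z in mm; "claw": the opening, from 0 (shut) to 1 (fully open). In form: [{"rx": .., "ry": .., "rz": .., "x": .., "y": .., "z": .., "claw": ..}, ...]. A call has 1 to 12 rows; each row shifts and turns the commanded pose from where the row before left it, along the tool's axes as they then stand; what a row does not reach is not made up. A row lasts 1/8 s, in which the tool goes at most 62.5 mm and 10.7 degrees, less where a joint would pass 70% of its speed; a pose out of reach is approached as far as the arm can. A call is refused whole if a number of a shift passes 62.5 or a number of a turn 10.7, either way. A call with a gripper value outside its range is refused whole. The fingers move at their own pace and stop on an object; the grip force is fixed at half the most. Time passes only in rows, so rows that do not move let the fingers close. It gives the time, the measured TCP pose, the force, the opening and the grip force at its end, in the units of the state.
- get_obs(): the state, without advancing time (a new reading comes with each control period).
- grab_frame(name): name is "scene" or "top" or "wrist"; returns a dict with "image" (400x640x3 uint8, red, green, blue), "mtx" (3x3 intrinsics, pixels), "dist_coeffs" ([k1, k2, p1, p2, k3] as OpenCV has them; the pictures are not rectified), "R" (3x3) and "t" (3): a world point X has camera coordinates R X + t. Camera axes: x right, y down, z forward; pixel columns grow to the right and rows downward; lengths in mm; the calibration is good to about 2 mm. A picture is of the moment at which its call begins. There is no depth.
- sign_off(): hands the job in; it is judged then, once.
The state is a dict: "clock": time; "qpos": joint angles; "dq": joint speeds; "joint_torque": joint torques, N m; "eef_pos": TCP position; "tool_rot": TCP orientation; "force": force on the tool from outside, world axes, zero at the start; "ft_torque": the same for the moment, N m; "width": finger opening in mm; "grip_force": force on a finger pad.
Only numpy, scipy, OpenCV 4.12 (cv2) and the standard library are available. Lean on these libraries where they do the work, as an engineer would, in place of code of your own. Each camera call takes 0.05 s, during which the arm holds its last target. There are 200 camera calls.

TASK

Take the stylus out of its rest and run its ball tip slowly (no faster than about 5 cm/s) along the frame's near and right seam, from one end of that L to the other through the near right corner, so that all seven raised catches are pushed home in one pass; do not lift the tip out of the seam until all are home, and touch the frame with the stylus only. Then hang the stylus upright in its rest again, by its collar, and let go. Leave the other things on the counter where they are.

Things in the scene. Friction and masses are not known exactly. Their poses are not given: they have to be found in the camera images.
- frame: Picture frame lying on its face, fixed: 160 (x) x 190 (y) x 26 mm, wooden moulding 12 mm wide round a brown backing board. Origin: centre of its underside; at yaw 0 its -x side faces the robot, its +y side is on the robot's left; turned up to 0.3 rad. A black seam (groove) runs all round between moulding and board, its centre line at x = +-60 and y = +-75 mm.
- seam_mid (a point): Point on the seam's floor between the first two raised catches of the near side, frame (-60, 29.5, 20) mm. The seam is 16 mm wide, its floor 20 mm and the tops of its walls 26 mm above the counter. In it lie steel catches 10 mm wide and 28 mm long with ramped ends. Seven, on the near (-x) and right (-y) sides, still stand proud; those of the far and left sides are fixed and already home.
- seam_start (a point): Point on the seam's floor at the left end of the near side; frame (-60, 73, 20) mm. The floor is bare here, room enough for the ball tip; the first catch begins 14 mm to the right.
- seam_corner (a point): Point on the seam's floor at the near right corner, where the near side meets the right side; frame (-60, -75, 20) mm. Bare floor.
- seam_end (a point): Point on the seam's floor at the far right corner, the far end of the right side; frame (60, -75, 20) mm. Bare floor, 12 mm after the last catch.
- rest: Dark steel rest for the stylus, fixed: foot 75 x 80 mm, and at the top a level forked plate whose upper face is 66 mm above the counter (plate 6 mm thick; nothing stands higher). Its slot is 16 mm wide, runs along the rest's x axis and is open to its -x side; slot from x = -35 to x = +21 mm. Origin: centre of the underside of the foot. May be turned up to 0.4 rad.
- rest_slot (a point): Middle of the slot, level with the plate's upper face (rest x = -7, y = 0, z = 66 mm). Mind the till to its left: a screen from y = 0.43 m leftwards, x 0.40 to 0.78 m, up to 0.35 m high, fixed, between the arm's start and the rest. A fixed receipt printer, up to 0.155 m high, stands right of the frame (y below -0.14 m).
- stylus: Seam stylus, 109 mm long, 90 g, standing upright in the slot of the rest, hung by its collar. Origin: the bottom of its polished, slippery steel ball tip (12 mm diameter); z points up to the handle. Shaft 8 mm diameter; brass collar 30 mm diameter with its underside 49 mm and its top 53 mm above the tip; wooden handle 20 x 20 mm (sides along its x and y) from 53 to 109 mm.
- stylus_grip (a point): Middle of the stylus's square handle, 81 mm above the tip.
- mug: White mug, 90 mm high; bystander behind. Origin: centre of its underside.
- tin_0: Flat round tin, 62 mm across, 22 mm high; bystander behind. Origin: centre of its underside.
- pen_b: Marker pen, 135 mm long, 17 mm thick, lying in front of the frame along about the y direction; bystander. Origin: centre of its underside.
- quartz_point: Clear quartz point, 70 x 25 x 22 mm, lying behind the frame; bystander. Origin: centre of its underside.
- catch0 (a joint): Catch on the near side, number 1 of 4 from the left, centre at frame (x, y) = (-60, 45) mm. 0: standing 4.5 mm proud of the seam's floor; 0.004 m: fully home. Goes straight down under about 1 N and stays where it is left; has no spring.
- catch1 (a joint): Catch on the near side, number 2 of 4 from the left, centre at frame (x, y) = (-60, 14) mm. 0: standing 4.5 mm proud of the seam's floor; 0.004 m: fully home. Goes straight down under about 1 N and stays where it is left; has no spring.
- catch2 (a joint): Catch on the near side, number 3 of 4 from the left, centre at frame (x, y) = (-60, -17) mm. 0: standing 4.5 mm proud of the seam's floor; 0.004 m: fully home. Goes straight down under about 1 N and stays where it is left; has no spring.
- catch3 (a joint): Catch on the near side, number 4 of 4 from the left, centre at frame (x, y) = (-60, -48) mm. 0: standing 4.5 mm proud of the seam's floor; 0.004 m: fully home. Goes straight down under about 1 N and stays where it is left; has no spring.
- catch4 (a joint): Catch on the right side, number 1 of 3 from the near corner, centre at frame (x, y) = (-30, -75) mm. 0: standing 4.5 mm proud of the seam's floor; 0.004 m: fully home. Goes straight down under about 1 N and stays where it is left; has no spring.
- catch5 (a joint): Catch on the right side, number 2 of 3 from the near corner, centre at frame (x, y) = (2, -75) mm. 0: standing 4.5 mm proud of the seam's floor; 0.004 m: fully home. Goes straight down under about 1 N and stays where it is left; has no spring.
- catch6 (a joint): Catch on the right side, number 3 of 3 from the near corner, centre at frame (x, y) = (34, -75) mm. 0: standing 4.5 mm proud of the seam's floor; 0.004 m: fully home. Goes straight down under about 1 N and stays where it is left; has no spring.
Not all that is in view belongs to the job. What is shaped like the stylus but purple or red is not meant.

How it is judged:
By the outcome, as a careful person would: the job done as asked, in the order asked, and still so for the second after the job is handed in, with the robot touching nothing.
It also fails if it takes over 72 s, if anything falls off the work surface, if the arm or the gripper's body presses on something with over 40 N, if the wrist force passes 120 N, or if a joint passes its speed limit or range.

## Working session

There is one attempt and no reset: what is moved stays moved. The work goes in short steps, Python scripts to look and compute and a tool call to move; the robot and the scene stay as the last step left them, time stands still between calls to the robot, and variables do not carry over. Pictures are saved under pics/ and viewed, at most 10 in all, crops included, and the job is handed in when it is done.

Besides the shell and the picture viewer there is one more tool, called as a command line: name --argument value ..., lists and objects as JSON in quotes. play_rows: Moves the arm, as the interface text tells. Its arguments: {"type":"object","properties":{"deltas":{"type":"array","items":{"type":"object","properties":{"rx":{"type":"number"},"ry":{"type":"number"},"rz":{"type":"number"},"x":{"type":"number"},"y":{"type":"number"},"z":{"type":"number"},"claw":{"type":"number"}}}}},"required":["deltas"]}

```bash
mkdir -p pics; python3 - <<'E'
from station import *
import cv2
o=get_obs(); print(o)
for n in("scene","top"):
    f=grab_frame(n); cv2.imwrite(f"pics/{n}0.png",f["image"][:,:,::-1]); print(n,f["mtx"].round(1).tolist(),f["dist_coeffs"],f["R"].round(3).tolist(),f["t"].round(1))
E
```

```text
{'clock': 0.0, 'qpos': array([-1.35428001e+00,  1.81545724e-01,  1.60802796e+00,  3.66979576e-05,
        1.35377859e+00, -2.06327864e-01]), 'dq': array([ 0.00152781, -0.00103507,  0.00064661, -0.00012982, -0.00078622,
        0.00068357]), 'joint_torque': array([-4.08945798e-04, -4.44882202e+01, -3.51331902e+01, -2.93407838e-04,
        9.07807698e-03, -2.84174450e-05]), 'eef_pos': array([ 235.844987  , -523.79898511,  230.37186898]), 'tool_rot': array([-3.06992232e+00, -6.58883433e-01, -4.21771533e-05]), 'force': array([ 1.01209375, -0.41113763,  0.09397008]), 'ft_torque': array([-0.01597551, -0.032243  , -0.02917972]), 'grip_force': 0.0, 'width': 85.48534562085305}
scene [[437.8, 0.0, 316.6], [0.0, 437.8, 197.0], [0.0, 0.0, 1.0]] [-0.07936688  0.          0.          0.          0.        ] [[-0.896, -0.444, -0.01], [-0.324, 0.669, -0.669], [0.304, -0.596, -0.743]] [ 560.2  159.3 1111.2]
top [[386.1, 0.0, 325.7], [0.0, 386.1, 200.9], [0.0, 0.0, 1.0]] [-0.07407465  0.          0.          0.          0.        ] [[-0.018, -1.0, 0.003], [-0.984, 0.017, -0.176], [0.176, -0.007, -0.984]] [128.1 566.  938.6]
```

View pics/scene0.png

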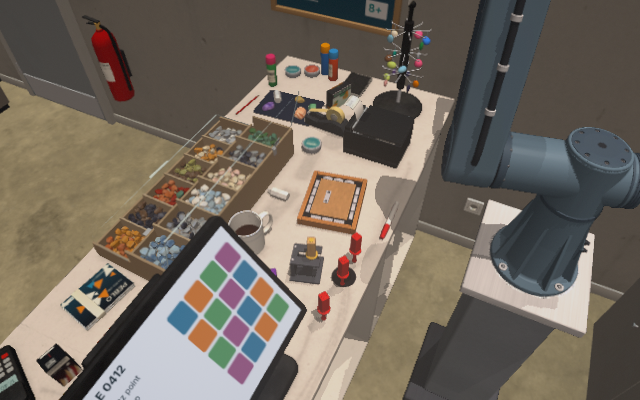

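View pics/top0.png

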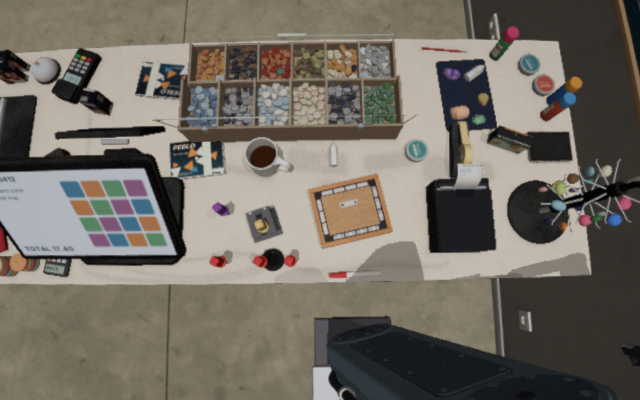

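Rest with wooden stylus is at about (264,223) in top and (307,262) in scene. The frame is at (350,211) in top and (333,200) in scene. Red decoys stand near the counter's edge and a purple one left of the rest. I'll enlarge these.

```bash
python3 - <<'E'
import cv2
a=cv2.imread("pics/top0.png")[165:280,205:400]
cv2.imwrite("pics/topc.png",cv2.resize(a,None,fx=4,fy=4,interpolation=cv2.INTER_CUBIC))
a=cv2.imread("pics/scene0.png")[165:290,270:400]
cv2.imwrite("pics/scenec.png",cv2.resize(a,None,fx=4.5,fy=4.5,interpolation=cv2.INTER_CUBIC))
E
```

```text
(no output)
```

View pics/topc.png

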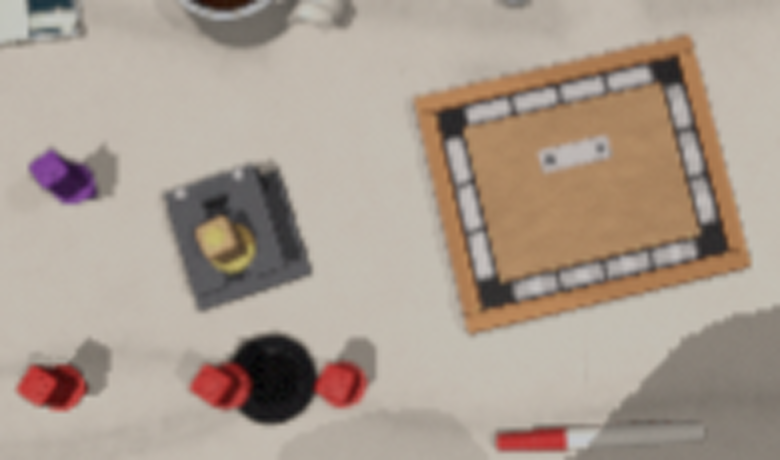

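View pics/scenec.png

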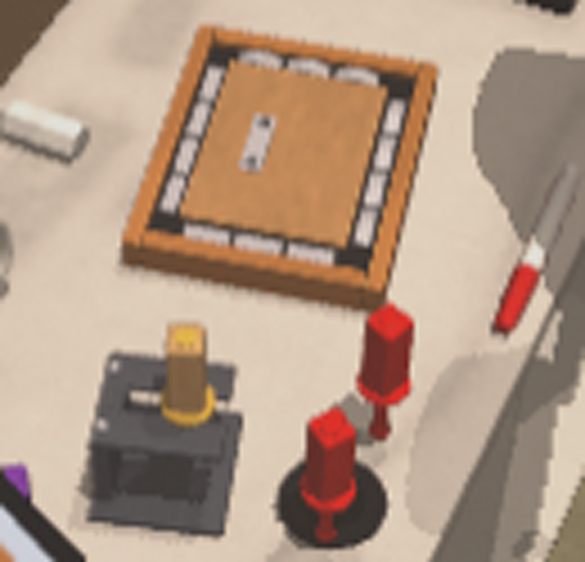

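The crops show the seam's black corner squares and the stylus handle clearly. I'll fit the frame pose and the stylus position.

```bash
cat > h.py <<'E'
from station import *
import cv2, numpy as np
from scipy.optimize import least_squares
from scipy.spatial.transform import Rotation as Ro
def proj(f,X): return cv2.projectPoints(np.atleast_2d(np.float64(X)),cv2.Rodrigues(f["R"])[0],f["t"],f["mtx"],f["dist_coeffs"])[0][:,0]
def place(p,L,z=0):
    c,s=np.cos(p[2]),np.sin(p[2]); L=np.float64(L)
    return np.c_[p[0]+c*L[:,0]-s*L[:,1],p[1]+s*L[:,0]+c*L[:,1],L[:,2]]
def plane(f,uv,z):
    q=cv2.undistortPoints(np.float64([[uv]]),f["mtx"],f["dist_coeffs"])[0,0]
    d=f["R"].T@np.r_[q,1]; C=-f["R"].T@f["t"]; return C+d*(z-C[2])/d[2]
E
python3 - <<'E'
from h import *
T=grab_frame("top");S=grab_frame("scene")
tc=lambda a:np.array(a)/4+[205-.375,165-.375]
sc=lambda a:np.array(a)/4.5+[270-.39,165-.39]
L=[[-60,75,22],[-60,-75,22],[60,-75,22],[60,75,22]]
tp=tc([(497,293),(713,240),(667,70),(452,122)]); sp=sc([(352,258),(400,82),(222,52),(165,220)])
O=[[-80,95,26],[-80,-95,26],[80,-95,26],[80,95,26]]
to=tc([(470,325),(748,258),(690,38),(417,98)]); so=sc([(385,290),(437,65),(205,28),(125,240)])
g=lambda p:np.r_[(proj(T,place(p,L))-tp).ravel(),(proj(T,place(p,O))-to).ravel(),(proj(S,place(p,L))-sp).ravel(),(proj(S,place(p,O))-so).ravel()]
r=least_squares(g,[600,50,.2]);print(r.x,r.fun.round(1).reshape(-1,8))
g=lambda p:np.r_[(proj(T,place(p,L))-tp).ravel(),(proj(T,place(p,O))-to).ravel()]
r=least_squares(g,[600,50,.2]);print(r.x)
print("handle",plane(T,tc((220,237)),126),plane(S,sc((187,335)),126))
print("rest corners T z66",[plane(T,tc(c),66).round() for c in((167,195),(262,165),(311,270),(200,310))])
print("rest S z66",[plane(S,sc(c),66).round() for c in((113,352),(235,368),(222,455),(93,440))])
W=grab_frame("wrist");o=get_obs();R=Ro.from_rotvec(o["tool_rot"]).as_matrix()
print("cam in tool",R.T@(-W["R"].T@W["t"]-o["eef_pos"]),(W["R"]@R).round(3),W["mtx"].round(0).tolist())
print("toolaxes",R.round(3).tolist())
E
```

```text
[5.47731262e+02 5.38402047e+01 2.15247223e-01] [[-1.2  1.   0.7  0.9  0.7 -0.2 -0.5 -0.4]
 [-0.2  2.3  1.6  1.9  0.4 -1.3 -0.9 -0.3]
 [ 0.7  0.3  0.1  0.1 -0.5 -0.1 -1.1  0.7]
 [-0.6 -0.6 -0.  -0.7 -1.7 -1.5 -1.3 -0.5]]
[5.49162892e+02 5.40285408e+01 2.16503181e-01]
handle [502.76132661 273.96373478 126.        ] [501.28937614 275.28775955 126.        ]
rest corners T z66 [array([537., 318.,  66.]), array([555., 258.,  66.]), array([488., 227.,  66.]), array([465., 296.,  66.])]
rest S z66 [array([553., 264.,  66.]), array([489., 245.,  66.]), array([471., 298.,  66.]), array([536., 319.,  66.])]
cam in tool [  74.81481406   -1.44666899 -142.81326346] [[-0.001  1.     0.001]
 [-0.957 -0.    -0.291]
 [-0.291 -0.001  0.957]] [[356.0, 0.0, 322.0], [0.0, 356.0, 195.0], [0.0, 0.0, 1.0]]
toolaxes [[0.912, 0.41, -0.0], [0.41, -0.912, 0.001], [0.0, -0.001, -1.0]]
```

The frame is at about (548, 54) with yaw 0.216. The handle is at about (502, 274.5), and the rest's yaw is about 0.29. Next I move above the stylus for a wrist view.

play_rows --deltas '[{"x": 16, "y": -17, "claw": 1}, {"x": 32, "y": -34, "claw": 1}, {"x": 32, "y": -35, "claw": 1}, {"x": 32, "y": -35, "claw": 1}, {"x": 32, "y": -35, "claw": 1}, {"x": 32, "y": -35, "claw": 1}, {"x": 32, "y": -35, "claw": 1}, {"x": 32, "y": -35, "claw": 1}, {"x": 32, "y": -35, "claw": 1}, {"x": 32, "y": -35, "claw": 1}, {"x": 32, "y": -35, "claw": 1}, {"x": 32, "y": -35, "claw": 1}]'

```text
invalid input at $.deltas[0]: expected keys rx, ry, rz, x, y, z, claw
```

play_rows --deltas '[{"x": 32, "y": -35, "claw": 1}, {"x": 32, "y": -35, "claw": 1}, {"x": 32, "y": -35, "claw": 1}, {"x": 32, "y": -35, "claw": 1}, {"x": 32, "y": -35, "claw": 1}, {"x": 32, "y": -34, "claw": 1}, {"x": 10, "y": -9, "rz": 7, "claw": 1}, {"claw": 1}, {"claw": 1}]'

```text
invalid input at $.deltas[0]: expected keys rx, ry, rz, x, y, z, claw
```

```bash
python3 - <<'E'
from h import *
o=get_obs();print(o["clock"],o["eef_pos"],o["tool_rot"],o["qpos"])
f=grab_frame("wrist");cv2.imwrite("pics/w1.png",f["image"][:,:,::-1]);np.save("w1.npy",f,allow_pickle=True)
E
```

```text
0.25 [ 235.90571981 -524.1176169   230.86627893] [-3.07082716e+00 -6.59061902e-01  1.79177327e-05] [-1.35427190e+00  1.81182452e-01  1.60742781e+00 -7.29947993e-06
  1.35382008e+00 -2.06300446e-01]
```

View pics/w1.png

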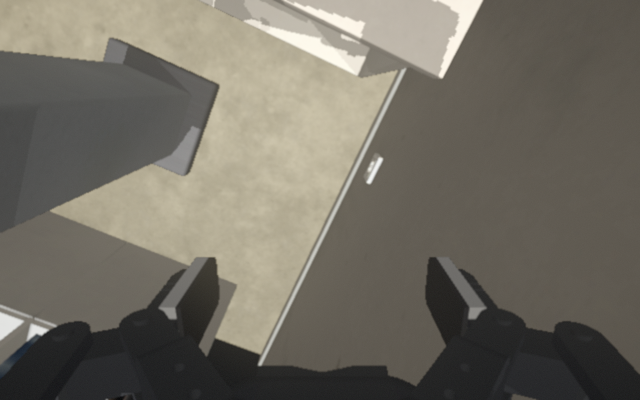

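All seven keys are required, so nothing moved. This view shows only the floor. I'll resend in full form.

play_rows --deltas '[{"rx": 0, "ry": 0, "rz": 0, "x": 16, "y": -17, "z": 0, "claw": 1}, {"rx": 0, "ry": 0, "rz": 0, "x": 32, "y": -34, "z": 0, "claw": 1}, {"rx": 0, "ry": 0, "rz": 0, "x": 32, "y": -35, "z": 0, "claw": 1}, {"rx": 0, "ry": 0, "rz": 0, "x": 32, "y": -35, "z": 0, "claw": 1}, {"rx": 0, "ry": 0, "rz": 0, "x": 32, "y": -35, "z": 0, "claw": 1}, {"rx": 0, "ry": 0, "rz": 0, "x": 32, "y": -35, "z": 0, "claw": 1}, {"rx": 0, "ry": 0, "rz": 0, "x": 32, "y": -35, "z": 0, "claw": 1}, {"rx": 0, "ry": 0, "rz": 0, "x": 32, "y": -35, "z": 0, "claw": 1}, {"rx": 0, "ry": 0, "rz": 0, "x": 32, "y": -35, "z": 0, "claw": 1}, {"rx": 0, "ry": 0, "rz": 0, "x": 32, "y": -35, "z": 0, "claw": 1}, {"rx": 0, "ry": 0, "rz": 0, "x": 32, "y": -35, "z": 0, "claw": 1}, {"rx": 0, "ry": 0, "rz": 0, "x": 32, "y": -35, "z": 0, "claw": 1}]'

```text
clock: 1.8
eef_pos: [407.4, -6.2, 231.6]
tool_rot: [3.071, 0.659, 0.001]
force: [0.2, 0.2, 0.4]
width: 85.5
grip_force: 0.0
```

play_rows --deltas '[{"rx": 0, "ry": 0, "rz": 0, "x": 32, "y": -35, "z": 0, "claw": 1}, {"rx": 0, "ry": 0, "rz": 0, "x": 32, "y": -35, "z": 0, "claw": 1}, {"rx": 0, "ry": 0, "rz": 0, "x": 32, "y": -35, "z": 0, "claw": 1}, {"rx": 0, "ry": 0, "rz": 0, "x": 32, "y": -35, "z": 0, "claw": 1}, {"rx": 0, "ry": 0, "rz": 0, "x": 32, "y": -35, "z": 0, "claw": 1}, {"rx": 0, "ry": 0, "rz": 0, "x": 32, "y": -34, "z": 0, "claw": 1}, {"rx": 0, "ry": 0, "rz": 7, "x": 10, "y": -9, "z": 0, "claw": 1}, {"rx": 0, "ry": 0, "rz": 0, "x": 0, "y": 0, "z": 0, "claw": 1}, {"rx": 0, "ry": 0, "rz": 0, "x": 0, "y": 0, "z": 0, "claw": 1}]'

```text
clock: 2.92
eef_pos: [501.5, 273.3, 231.1]
tool_rot: [3.105, 0.473, -0.001]
force: [0.1, 0.9, 0.5]
width: 85.5
grip_force: 0.0
```

```bash
python3 - <<'E'
from h import *
o=get_obs();print(o["clock"],o["eef_pos"],o["tool_rot"],o["qpos"])
f=grab_frame("wrist");cv2.imwrite("pics/w2.png",f["image"][:,:,::-1]);np.save("w2.npy",f,allow_pickle=True)
E
```

```text
2.925 [501.50496244 273.34231485 231.10050733] [ 3.10538063e+00  4.73326052e-01 -8.57834326e-04] [ 2.91444545e-01  1.72885672e-01  1.61656381e+00 -2.73297483e-04
  1.35273242e+00  1.55978590e+00]
```

View pics/w2.png

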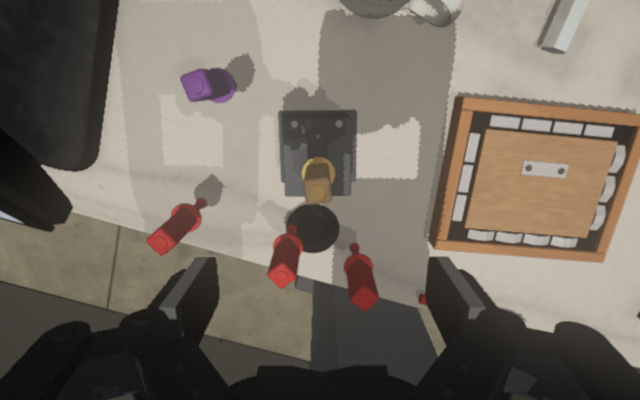

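The wrist view shows the handle top at about (318,188), square to the gripper within a degree or two. The frame is at the right, with its catches visible. I'll measure from this image.

```bash
python3 - <<'E'
from h import *
f=np.load("w2.npy",allow_pickle=True).item()
print(plane(f,(318,188),126))
T=grab_frame("top");print(proj(T,[[502,274.5,126],[502,274.5,70]]),proj(f,[[502,274.5,126],[502,274.5,70]]))
im=f["image"][:,:,::-1]
a=cv2.resize(im[90:275,425:640],None,fx=2.4,fy=2.4,interpolation=cv2.INTER_CUBIC)
b=cv2.resize(im[100:212,270:365],None,fx=2.9,fy=2.9,interpolation=cv2.INTER_CUBIC)
c=np.zeros((444,a.shape[1]+b.shape[1],3),np.uint8);c[:a.shape[0],:a.shape[1]]=a;c[:b.shape[0],a.shape[1]:]=b
print(a.shape,c.shape);cv2.imwrite("pics/w2c.png",c)
E
```

```text
[504.07926769 278.94677223 126.        ]
[[259.39324297 224.20221773]
 [263.12587452 226.83916798]] [[322.99841007 192.37167802]
 [322.85934567 174.16952026]]
(444, 516, 3) (444, 792, 3)
```

View pics/w2c.png

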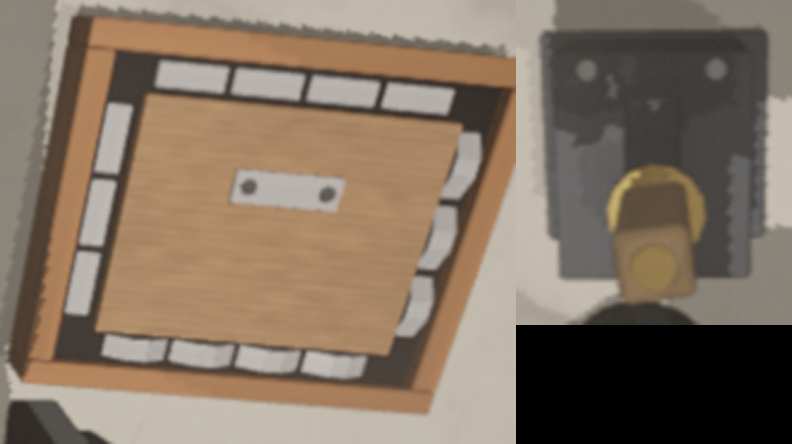

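The handle is turned about +5.5° to the gripper and the collar sits centred in the slot. I'll align, descend and grip.

play_rows --deltas '[{"rx": 0, "ry": 0, "rz": -5.5, "x": 2.5, "y": -3, "z": 20, "claw": 1}, {"rx": 0, "ry": 0, "rz": 0, "x": 0, "y": 0, "z": 30, "claw": 1}, {"rx": 0, "ry": 0, "rz": 0, "x": 0, "y": 0, "z": 30, "claw": 1}, {"rx": 0, "ry": 0, "rz": 0, "x": 0, "y": 0, "z": 30, "claw": 1}, {"rx": 0, "ry": 0, "rz": 0, "x": 0, "y": 0, "z": 25, "claw": 1}, {"rx": 0, "ry": 0, "rz": 0, "x": 0, "y": 0, "z": 17, "claw": 1}, {"rx": 0, "ry": 0, "rz": 0, "x": 0, "y": 0, "z": 0, "claw": 1}, {"rx": 0, "ry": 0, "rz": 0, "x": 0, "y": 0, "z": 0, "claw": 1}]'

```text
clock: 4.03
eef_pos: [504.1, 277.7, 80.4]
tool_rot: [-3.08, -0.619, -0.003]
force: [-0.1, 1.0, 1.0]
width: 85.1
grip_force: 0.0
```

```bash
python3 - <<'E'
from h import *
f=np.load("w2.npy",allow_pickle=True).item()
u=lambda a:np.array(a)/2.4+[425-.3,90-.3]
L=[[-80,95,26],[-80,-95,26],[-68,83,26],[-68,-83,26],[68,83,26],[-52,67,26],[-52,-67,26],[52,67,26],[52,-67,26]]
p0=u([(22,382),(430,413),(53,361),(412,390),(117,52),(97,331),(388,355),(147,95),(463,124)])
r=least_squares(lambda p:(proj(f,place(p,L))-p0).ravel(),[548,54,.216]);print(r.x,r.fun.round(1).reshape(-1,2).tolist())
w=grab_frame("wrist");cv2.imwrite("pics/w3.png",w["image"][:,:,::-1])
E
```

```text
[5.45956088e+02 5.68922393e+01 2.16641426e-01] [[-0.2, 1.0], [-0.1, 1.1], [-0.1, 0.4], [0.3, -0.0], [-0.3, -0.9], [-0.6, 0.2], [0.6, -0.1], [-0.0, -0.6], [0.6, -0.5]]
```

View pics/w3.png

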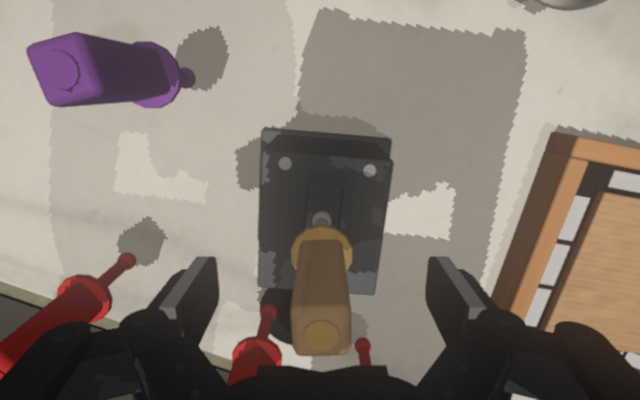

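The handle is centred between the fingers but about 2.5 mm towards −x of the tool. I'll shift and close.

play_rows --deltas '[{"rx": 0, "ry": 0, "rz": 0, "x": -2.5, "y": 0, "z": 1, "claw": 1}, {"rx": 0, "ry": 0, "rz": 0, "x": 0, "y": 0, "z": 0, "claw": 0.5}, {"rx": 0, "ry": 0, "rz": 0, "x": 0, "y": 0, "z": 0, "claw": 0}, {"rx": 0, "ry": 0, "rz": 0, "x": 0, "y": 0, "z": 0, "claw": 0}, {"rx": 0, "ry": 0, "rz": 0, "x": 0, "y": 0, "z": 0, "claw": 0}, {"rx": 0, "ry": 0, "rz": 0, "x": 0, "y": 0, "z": 0, "claw": 0}, {"rx": 0, "ry": 0, "rz": 0, "x": 0, "y": 0, "z": 0, "claw": 0}, {"rx": 0, "ry": 0, "rz": 0, "x": 0, "y": 0, "z": 0, "claw": 0}, {"rx": 0, "ry": 0, "rz": 0, "x": 0, "y": 0, "z": 0, "claw": 0}, {"rx": 0, "ry": 0, "rz": 0, "x": 0, "y": 0, "z": 0, "claw": 0}]'

```text
clock: 5.32
eef_pos: [501.1, 276.7, 78.4]
tool_rot: [-3.08, -0.619, -0.001]
force: [0.2, 0.5, 1.9]
width: 19.6
grip_force: 58.5
```

```bash
python3 - <<'E'
from h import *
o=get_obs();print(o);np.save("grasp.npy",o,allow_pickle=True)
E
```

```text
{'clock': 5.325, 'qpos': array([2.97194018e-01, 3.57595247e-01, 1.72504278e+00, 4.14696012e-05,
       1.05855436e+00, 1.47137780e+00]), 'dq': array([-0.00068108,  0.00067779,  0.00060559,  0.00059679, -0.00045776,
        0.00208856]), 'joint_torque': array([-6.12421869e-02, -4.64545906e+01, -2.84966916e+01, -3.71230824e-02,
        1.11005825e-01,  1.30440072e-03]), 'eef_pos': array([501.13717743, 276.69343151,  78.44364364]), 'tool_rot': array([-3.07995488e+00, -6.18876103e-01, -6.20053503e-04]), 'force': array([0.15147957, 0.5486925 , 1.91789981]), 'ft_torque': array([ 0.0127528 , -0.1034545 ,  0.05716637]), 'grip_force': 58.54448318481445, 'width': 19.63567992665466}
```

Gripped. I lift straight out, travel to above the seam start and turn to the frame's yaw.

play_rows --deltas '[{"rx": 0, "ry": 0, "rz": 0, "x": 0, "y": 0, "z": -10, "claw": 0}, {"rx": 0, "ry": 0, "rz": 0, "x": 0, "y": 0, "z": -20, "claw": 0}, {"rx": 0, "ry": 0, "rz": 0, "x": 0, "y": 0, "z": -25, "claw": 0}, {"rx": 0, "ry": 0, "rz": 0, "x": 0, "y": 0, "z": -15, "claw": 0}, {"rx": 0, "ry": 0, "rz": 0, "x": -10, "y": 15.4, "z": 0, "claw": 0}, {"rx": 0, "ry": 0, "rz": 0, "x": -20, "y": 30.8, "z": 0, "claw": 0}, {"rx": 0, "ry": 0, "rz": 0, "x": -25, "y": 38.6, "z": 0, "claw": 0}, {"rx": 0, "ry": 0, "rz": 0, "x": -20, "y": 30.8, "z": 0, "claw": 0}, {"rx": 0, "ry": 0, "rz": 0, "x": -15, "y": 23.2, "z": 0, "claw": 0}, {"rx": 0, "ry": 0, "rz": 5.2, "x": 0, "y": 0, "z": 20, "claw": 0}, {"rx": 0, "ry": 0, "rz": 5.2, "x": 0, "y": 0, "z": 20, "claw": 0}, {"rx": 0, "ry": 0, "rz": 0, "x": 0, "y": 0, "z": 10, "claw": 0}]'

```text
clock: 6.82
eef_pos: [469.7, 113.0, 96.3]
tool_rot: [-3.123, -0.337, 0.006]
force: [-0.9, 0.5, -0.7]
width: 19.7
grip_force: 58.7
```

```bash
python3 - <<'E'
from h import *
o=get_obs();print(o["eef_pos"],o["tool_rot"],o["force"])
out=[]
for n in("scene","top"):
    f=grab_frame(n);e=o["eef_pos"];tip=e-[0,0,61.4]
    p=proj(f,[tip,tip+[0,0,51],tip+[0,0,109]]);print(n,p.round(1).tolist())
    c=p[1].round().astype(int);h=(27,25);np.save(n+"5.npy",f,allow_pickle=True)
    if n=="scene":c=c+[5,5]
    x0,y0=c-[33,40];print(x0,y0)
    out.append(cv2.resize(f["image"][y0:y0+80,x0:x0+66,::-1],None,fx=6,fy=6,interpolation=cv2.INTER_CUBIC))
cv2.imwrite("pics/tip.png",np.hstack(out))
E
```

```text
[469.65436022 112.95186333  96.32845285] [-3.12322689 -0.33720709  0.00571406] [-0.91329017  0.50785461 -0.74107802]
scene [[350.1, 219.3], [351.0, 206.8], [352.2, 191.5]]
323 172
top [[328.3, 239.9], [328.5, 238.2], [328.8, 236.2]]
296 198
```

View pics/tip.png

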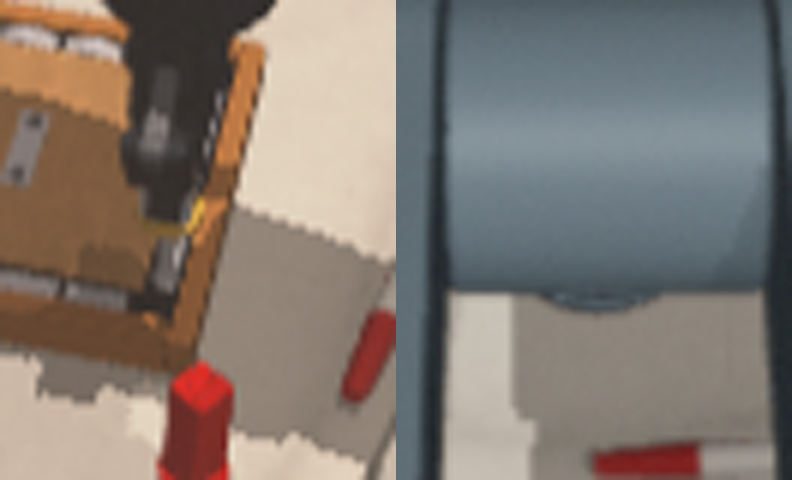

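The scene view (left half) shows the stylus hanging over the near-left corner: tip at about (350.5,219.5), black corner at about (348,222). The top view is blocked by the arm. I'll check numerically.

```bash
python3 - <<'E'
from h import *
o=get_obs();print(o["eef_pos"],o["tool_rot"],o["force"])
f=np.load("scene5.npy",allow_pickle=True).item()
e=o["eef_pos"]
print("tip at floor px",proj(f,[e[0],e[1],20]),proj(f,[e[0],e[1],25]))
for P in([546,55.5,.216],[546.8,56,.216],[545,55,.216]):print(place(P,[[-60,73,20]]),proj(f,place(P,[[-60,75,22]])))
print(plane(f,(347.9,222.1),22))
E
```

```text
[469.90236142 113.35462111  96.66116267] [-3.12291264 -0.33949162  0.00569587] [-0.02718546 -0.2318058  -0.46076537]
tip at floor px [[349.70598885 222.91154105]] [[349.79252367 221.74244854]]
[[471.74857276 113.94420889  20.        ]] [[348.87377924 222.93354019]]
[[472.54857276 114.44420889  20.        ]] [[348.52428921 222.9631421 ]]
[[470.74857276 113.44420889  20.        ]] [[349.29187766 222.92947954]]
[474.8074084  114.41992981  22.        ]
```

play_rows --deltas '[{"rx": 0, "ry": 0, "rz": 0, "x": 2, "y": 0, "z": 3, "claw": 0}, {"rx": 0, "ry": 0, "rz": 0, "x": 0, "y": 0, "z": 4, "claw": 0}, {"rx": 0, "ry": 0, "rz": 0, "x": 0, "y": 0, "z": 3, "claw": 0}, {"rx": 0, "ry": 0, "rz": 0, "x": 0, "y": 0, "z": 2, "claw": 0}, {"rx": 0, "ry": 0, "rz": 0, "x": 0, "y": 0, "z": 0, "claw": 0}, {"rx": 0, "ry": 0, "rz": 0, "x": 0, "y": 0, "z": 0, "claw": 0}]'

```text
clock: 7.68
eef_pos: [473.6, 114.3, 86.4]
tool_rot: [3.123, 0.337, 0.0]
force: [0.6, -0.1, -1.0]
width: 19.1
grip_force: 58.7
```

play_rows --deltas '[{"rx": 0, "ry": 0, "rz": 0, "x": 0, "y": 0, "z": 1, "claw": 0}, {"rx": 0, "ry": 0, "rz": 0, "x": 0, "y": 0, "z": 0, "claw": 0}]'

```text
clock: 7.92
eef_pos: [473.5, 114.3, 85.3]
tool_rot: [-3.123, -0.337, 0.0]
force: [-0.1, -0.2, -0.8]
width: 19.1
grip_force: 58.7
```

play_rows --deltas '[{"rx": 0, "ry": 0, "rz": 0, "x": 0, "y": 0, "z": 1, "claw": 0}, {"rx": 0, "ry": 0, "rz": 0, "x": 0, "y": 0, "z": 0, "claw": 0}]'

```text
clock: 8.18
eef_pos: [473.4, 114.3, 84.2]
tool_rot: [-3.123, -0.337, 0.0]
force: [-0.3, 0.1, -1.6]
width: 19.1
grip_force: 58.7
```

play_rows --deltas '[{"rx": 0, "ry": 0, "rz": 0, "x": 0, "y": 0, "z": 1, "claw": 0}, {"rx": 0, "ry": 0, "rz": 0, "x": 0, "y": 0, "z": 0, "claw": 0}]'

```text
clock: 8.43
eef_pos: [473.4, 114.3, 83.2]
tool_rot: [-3.123, -0.337, 0.0]
force: [-0.5, 0.2, -1.5]
width: 19.3
grip_force: 58.7
```

play_rows --deltas '[{"rx": 0, "ry": 0, "rz": 0, "x": 0, "y": 0, "z": 1, "claw": 0}, {"rx": 0, "ry": 0, "rz": 0, "x": 0, "y": 0, "z": 0, "claw": 0}]'

```text
clock: 8.68
eef_pos: [473.4, 114.3, 82.2]
tool_rot: [-3.123, -0.337, 0.0]
force: [-0.5, -0.6, -0.9]
width: 19.3
grip_force: 58.7
```

play_rows --deltas '[{"rx": 0, "ry": 0, "rz": 0, "x": 0, "y": 0, "z": 1, "claw": 0}, {"rx": 0, "ry": 0, "rz": 0, "x": 0, "y": 0, "z": 0, "claw": 0}]'

```text
clock: 8.93
eef_pos: [473.6, 114.3, 81.3]
tool_rot: [3.123, 0.337, 0.0]
force: [-0.3, 0.1, -0.9]
width: 19.5
grip_force: 58.7
```

play_rows --deltas '[{"rx": 0, "ry": 0, "rz": 0, "x": 0, "y": 0, "z": 0.5, "claw": 0}, {"rx": 0, "ry": 0, "rz": 0, "x": 0, "y": 0, "z": 0, "claw": 0}]'

```text
clock: 9.18
eef_pos: [473.7, 114.3, 81.1]
tool_rot: [3.123, 0.337, 0.001]
force: [-0.5, -0.5, 2.4]
width: 19.3
grip_force: 59.0
```

play_rows --deltas '[{"rx": 0, "ry": 0, "rz": 0, "x": 0, "y": 0, "z": 0.5, "claw": 0}, {"rx": 0, "ry": 0, "rz": 0, "x": 0, "y": 0, "z": 0, "claw": 0}]'

```text
clock: 9.43
eef_pos: [473.8, 114.3, 80.9]
tool_rot: [3.123, 0.337, 0.001]
force: [-1.8, -0.1, 6.9]
width: 19.4
grip_force: 59.7
```

The ball is on the floor with about 8 N. Now I feel for the walls across the seam.

play_rows --deltas '[{"rx": 0, "ry": 0, "rz": 0, "x": 1, "y": 0, "z": 0, "claw": 0}, {"rx": 0, "ry": 0, "rz": 0, "x": 0, "y": 0, "z": 0, "claw": 0}]'

```text
clock: 9.68
eef_pos: [474.7, 114.5, 80.9]
tool_rot: [3.123, 0.337, 0.0]
force: [-2.3, -1.4, 6.7]
width: 19.0
grip_force: 59.7
```

play_rows --deltas '[{"rx": 0, "ry": 0, "rz": 0, "x": -2, "y": 0, "z": 0, "claw": 0}, {"rx": 0, "ry": 0, "rz": 0, "x": 0, "y": 0, "z": 0, "claw": 0}]'

```text
clock: 9.93
eef_pos: [473.3, 114.0, 80.9]
tool_rot: [3.123, 0.337, 0.003]
force: [0.8, 0.4, 5.7]
width: 19.3
grip_force: 59.4
```

play_rows --deltas '[{"rx": 0, "ry": 0, "rz": 0, "x": -1, "y": 0, "z": 0, "claw": 0}, {"rx": 0, "ry": 0, "rz": 0, "x": 0, "y": 0, "z": 0, "claw": 0}]'

```text
clock: 10.18
eef_pos: [472.5, 113.8, 80.9]
tool_rot: [3.123, 0.337, 0.003]
force: [1.2, -1.1, 5.5]
width: 19.5
grip_force: 59.5
```

play_rows --deltas '[{"rx": 0, "ry": 0, "rz": 0, "x": -1, "y": 0, "z": 0, "claw": 0}, {"rx": 0, "ry": 0, "rz": 0, "x": 0, "y": 0, "z": 0, "claw": 0}]'

```text
clock: 10.42
eef_pos: [471.5, 113.6, 80.9]
tool_rot: [3.123, 0.337, 0.003]
force: [2.2, 0.1, 6.5]
width: 19.5
grip_force: 59.6
```

play_rows --deltas '[{"rx": 0, "ry": 0, "rz": 0, "x": -1, "y": 0, "z": 0, "claw": 0}, {"rx": 0, "ry": 0, "rz": 0, "x": 0, "y": 0, "z": 0, "claw": 0}]'

```text
clock: 10.68
eef_pos: [470.5, 113.4, 80.9]
tool_rot: [3.123, 0.337, 0.003]
force: [0.9, 0.1, 5.4]
width: 19.6
grip_force: 59.6
```

play_rows --deltas '[{"rx": 0, "ry": 0, "rz": 0, "x": -1, "y": 0, "z": 0, "claw": 0}, {"rx": 0, "ry": 0, "rz": 0, "x": 0, "y": 0, "z": 0, "claw": 0}]'

```text
clock: 10.92
eef_pos: [469.6, 113.1, 80.9]
tool_rot: [3.123, 0.337, 0.003]
force: [2.1, 1.0, 5.5]
width: 19.6
grip_force: 59.6
```

play_rows --deltas '[{"rx": 0, "ry": 0, "rz": 0, "x": -1, "y": 0, "z": 0, "claw": 0}, {"rx": 0, "ry": 0, "rz": 0, "x": 0, "y": 0, "z": 0, "claw": 0}]'

```text
clock: 11.18
eef_pos: [468.9, 113.0, 81.0]
tool_rot: [3.123, 0.337, 0.004]
force: [2.7, -0.0, 5.8]
width: 19.3
grip_force: 59.5
```

play_rows --deltas '[{"rx": 0, "ry": 0, "rz": 0, "x": -1, "y": 0, "z": 0, "claw": 0}, {"rx": 0, "ry": 0, "rz": 0, "x": 0, "y": 0, "z": 0, "claw": 0}]'

```text
clock: 11.42
eef_pos: [468.4, 112.9, 81.0]
tool_rot: [3.123, 0.337, 0.006]
force: [5.1, 2.0, 3.9]
width: 19.4
grip_force: 59.3
```

Wall contact is at tool-x u≈482.4, so the seam centre is u≈484.4. I'll centre the ball, then trace in 4 mm rows (3.2 cm/s).

play_rows --deltas '[{"rx": 0, "ry": 0, "rz": 0, "x": 2, "y": 0, "z": 0, "claw": 0}, {"rx": 0, "ry": 0, "rz": 0, "x": 2, "y": 0, "z": 0, "claw": 0}, {"rx": 0, "ry": 0, "rz": 0, "x": 0, "y": 0, "z": 0, "claw": 0}]'

```text
clock: 11.8
eef_pos: [469.7, 113.3, 80.7]
tool_rot: [3.123, 0.338, -0.004]
force: [-3.0, -2.1, 13.6]
width: 19.1
grip_force: 60.7
```

```bash
cat > uv.py <<'E'
from h import *
x,y,z=get_obs()["eef_pos"]; o=get_obs(); print("u",.977*x+.2133*y,"v",.2133*x-.977*y,"z",z,"F",o["force"],o["tool_rot"],o["clock"])
E
python3 uv.py
```

```text
u 483.04838813237893 v -10.460640114394579 z 80.66522481936738 F [-3.02892013 -2.08920563 13.55221938] [ 3.12266789  0.33790505 -0.00435596] 11.8
```

play_rows --deltas '[{"rx": 0, "ry": 0, "rz": 0, "x": 1.2, "y": 0, "z": -0.3, "claw": 0}, {"rx": 0, "ry": 0, "rz": 0, "x": 0, "y": 2, "z": 0, "claw": 0}, {"rx": 0, "ry": 0, "rz": 0, "x": 0, "y": 3, "z": 0, "claw": 0}, {"rx": 0, "ry": 0, "rz": 0, "x": 0, "y": 3, "z": 0, "claw": 0}]'

```text
clock: 12.3
eef_pos: [472.6, 107.0, 80.8]
tool_rot: [-3.121, -0.337, 0.003]
force: [-1.7, 5.0, 9.5]
width: 19.2
grip_force: 60.2
```

```bash
python3 uv.py
```

```text
u 484.5707294375212 v -3.7743940838087298 z 80.78499749854973 F [-1.73720568  4.95144177  9.53739923] [-3.12136278e+00 -3.36726695e-01  2.78727927e-03] 12.3
```

play_rows --deltas '[{"rx": 0, "ry": 0, "rz": 0, "x": 0, "y": 4, "z": 0, "claw": 0}, {"rx": 0, "ry": 0, "rz": 0, "x": 0, "y": 4, "z": 0, "claw": 0}, {"rx": 0, "ry": 0, "rz": 0, "x": 0, "y": 4, "z": 0, "claw": 0}, {"rx": 0, "ry": 0, "rz": 0, "x": 0, "y": 4, "z": 0, "claw": 0}, {"rx": 0, "ry": 0, "rz": 0, "x": 0, "y": 4, "z": 0, "claw": 0}, {"rx": 0, "ry": 0, "rz": 0, "x": 0, "y": 4, "z": 0, "claw": 0}]'

```text
clock: 13.05
eef_pos: [478.1, 83.7, 81.0]
tool_rot: [-3.121, -0.337, 0.002]
force: [0.2, 4.0, 7.6]
width: 19.3
grip_force: 59.8
```

```bash
python3 uv.py
```

```text
u 484.9110541540082 v 20.241293959853365 z 80.99740953617612 F [0.17406821 3.99046891 7.64033023] [-3.12137641e+00 -3.36943082e-01  1.64153738e-03] 13.05
```

play_rows --deltas '[{"rx": 0, "ry": 0, "rz": 0, "x": -0.3, "y": 4, "z": 0.1, "claw": 0}, {"rx": 0, "ry": 0, "rz": 0, "x": 0, "y": 4, "z": 0, "claw": 0}, {"rx": 0, "ry": 0, "rz": 0, "x": 0, "y": 4, "z": 0, "claw": 0}, {"rx": 0, "ry": 0, "rz": 0, "x": 0, "y": 4, "z": 0, "claw": 0}, {"rx": 0, "ry": 0, "rz": 0, "x": 0, "y": 4, "z": 0, "claw": 0}, {"rx": 0, "ry": 0, "rz": 0, "x": 0, "y": 4, "z": 0, "claw": 0}, {"rx": 0, "ry": 0, "rz": 0, "x": 0, "y": 4, "z": 0, "claw": 0}, {"rx": 0, "ry": 0, "rz": 0, "x": 0, "y": 4, "z": 0, "claw": 0}]'

```text
clock: 14.05
eef_pos: [484.6, 52.4, 80.9]
tool_rot: [-3.121, -0.337, 0.002]
force: [-0.9, 5.2, 11.6]
width: 19.5
grip_force: 60.2
```

```bash
python3 uv.py
```

```text
u 484.6452585753776 v 52.17364262799448 z 80.90831876692039 F [-0.94684683  5.18125252 11.56342046] [-3.12125936e+00 -3.36900555e-01  1.61632718e-03] 14.05
```

play_rows --deltas '[{"rx": 0, "ry": 0, "rz": 0, "x": 0, "y": 4, "z": 0, "claw": 0}, {"rx": 0, "ry": 0, "rz": 0, "x": 0, "y": 4, "z": 0, "claw": 0}, {"rx": 0, "ry": 0, "rz": 0, "x": 0, "y": 4, "z": 0, "claw": 0}, {"rx": 0, "ry": 0, "rz": 0, "x": 0, "y": 4, "z": 0, "claw": 0}, {"rx": 0, "ry": 0, "rz": 0, "x": 0, "y": 4, "z": 0, "claw": 0}, {"rx": 0, "ry": 0, "rz": 0, "x": 0, "y": 4, "z": 0, "claw": 0}, {"rx": 0, "ry": 0, "rz": 0, "x": 0, "y": 4, "z": 0, "claw": 0}, {"rx": 0, "ry": 0, "rz": 0, "x": 0, "y": 4, "z": 0, "claw": 0}, {"rx": 0, "ry": 0, "rz": 0, "x": 0, "y": 4, "z": 0, "claw": 0}, {"rx": 0, "ry": 0, "rz": 0, "x": 0, "y": 4, "z": 0, "claw": 0}]'

```text
clock: 15.3
eef_pos: [492.9, 13.5, 80.7]
tool_rot: [-3.121, -0.337, 0.003]
force: [-0.9, 5.0, 11.6]
width: 19.2
grip_force: 60.2
```

```bash
python3 uv.py
```

```text
u 484.439942170179 v 91.92032163213338 z 80.73026988803392 F [-0.89695257  5.01922504 11.57810048] [-3.12064806e+00 -3.36555445e-01  2.64123576e-03] 15.3
```

play_rows --deltas '[{"rx": 0, "ry": 0, "rz": 0, "x": 0, "y": 4, "z": 0, "claw": 0}, {"rx": 0, "ry": 0, "rz": 0, "x": 0, "y": 4, "z": 0, "claw": 0}, {"rx": 0, "ry": 0, "rz": 0, "x": 0, "y": 4, "z": 0, "claw": 0}, {"rx": 0, "ry": 0, "rz": 0, "x": 0, "y": 4, "z": 0, "claw": 0}, {"rx": 0, "ry": 0, "rz": 0, "x": 0, "y": 4, "z": 0, "claw": 0}, {"rx": 0, "ry": 0, "rz": 0, "x": 0, "y": 4, "z": 0, "claw": 0}, {"rx": 0, "ry": 0, "rz": 0, "x": 0, "y": 4, "z": 0, "claw": 0}, {"rx": 0, "ry": 0, "rz": 0, "x": 0, "y": 4, "z": 0, "claw": 0}, {"rx": 0, "ry": 0, "rz": 0, "x": 0, "y": 4, "z": 0, "claw": 0}, {"rx": 0, "ry": 0, "rz": 0, "x": 0, "y": 4, "z": 0, "claw": 0}, {"rx": 0, "ry": 0, "rz": 0, "x": 0, "y": 2, "z": 0, "claw": 0}]'

```text
clock: 16.68
eef_pos: [501.9, -27.6, 80.8]
tool_rot: [-3.121, -0.337, 0.003]
force: [-1.5, 4.9, 11.8]
width: 19.5
grip_force: 60.2
```

```bash
python3 uv.py
```

```text
u 484.42554864752617 v 133.98759266125538 z 80.75318350639745 F [-1.52490687  4.90898461 11.76517124] [-3.12076049e+00 -3.36676614e-01  2.85244522e-03] 16.675
```

Now I approach the right outer wall gently to locate the corner.

play_rows --deltas '[{"rx": 0, "ry": 0, "rz": 0, "x": 0, "y": 2, "z": 0, "claw": 0}, {"rx": 0, "ry": 0, "rz": 0, "x": 0, "y": 1, "z": 0, "claw": 0}]'

```text
clock: 16.92
eef_pos: [502.5, -30.6, 80.7]
tool_rot: [-3.121, -0.337, 0.003]
force: [-1.0, 4.4, 10.9]
width: 19.3
grip_force: 60.3
```

play_rows --deltas '[{"rx": 0, "ry": 0, "rz": 0, "x": 0, "y": 1, "z": 0, "claw": 0}, {"rx": 0, "ry": 0, "rz": 0, "x": 0, "y": 0, "z": 0, "claw": 0}]'

```text
clock: 17.18
eef_pos: [502.8, -31.8, 80.8]
tool_rot: [-3.122, -0.337, 0.002]
force: [-0.4, 2.4, 11.1]
width: 19.2
grip_force: 60.2
```

play_rows --deltas '[{"rx": 0, "ry": 0, "rz": 0, "x": 0, "y": 1, "z": 0, "claw": 0}, {"rx": 0, "ry": 0, "rz": 0, "x": 0, "y": 0, "z": 0, "claw": 0}]'

```text
clock: 17.42
eef_pos: [503.1, -32.9, 80.8]
tool_rot: [-3.122, -0.337, 0.002]
force: [-0.3, 2.1, 10.2]
width: 19.1
grip_force: 60.2
```

play_rows --deltas '[{"rx": 0, "ry": 0, "rz": 0, "x": 0, "y": 1, "z": 0, "claw": 0}, {"rx": 0, "ry": 0, "rz": 0, "x": 0, "y": 0, "z": 0, "claw": 0}]'

```text
clock: 17.68
eef_pos: [503.2, -33.7, 80.8]
tool_rot: [-3.121, -0.337, 0.003]
force: [-0.5, 3.6, 10.9]
width: 19.6
grip_force: 60.3
```

```bash
python3 uv.py
```

```text
u 484.4599211283262 v 140.28075320594652 z 80.75299439843272 F [-0.52027687  3.55173324 10.86330086] [-3.12146204e+00 -3.36976550e-01  2.54554355e-03] 17.675
```

play_rows --deltas '[{"rx": 0, "ry": 0, "rz": 0, "x": 0, "y": 1, "z": 0, "claw": 0}, {"rx": 0, "ry": 0, "rz": 0, "x": 0, "y": 0, "z": 0, "claw": 0}]'

```text
clock: 17.92
eef_pos: [503.3, -34.0, 80.8]
tool_rot: [-3.12, -0.336, 0.003]
force: [0.0, 6.1, 13.0]
width: 19.2
grip_force: 60.4
```

```bash
python3 uv.py
```

```text
u 484.43933910906173 v 140.57984536202153 z 80.75433530318688 F [1.21163733e-02 6.12557454e+00 1.30105468e+01] [-3.12016179e+00 -3.36432264e-01  2.83310642e-03] 17.925
```

The wall is at v≈140.1, so the right-seam centre is v≈138.1. I back off to centre and head along +x.

play_rows --deltas '[{"rx": 0, "ry": 0, "rz": 0, "x": 0, "y": -2, "z": 0, "claw": 0}, {"rx": 0, "ry": 0, "rz": 0, "x": 0, "y": -1.5, "z": 0, "claw": 0}, {"rx": 0, "ry": 0, "rz": 0, "x": 2, "y": 0, "z": 0, "claw": 0}, {"rx": 0, "ry": 0, "rz": 0, "x": 3, "y": 0, "z": 0, "claw": 0}]'

```text
clock: 18.42
eef_pos: [506.2, -31.5, 80.6]
tool_rot: [3.123, 0.338, -0.009]
force: [-6.9, -2.6, 15.3]
width: 19.6
grip_force: 60.9
```

```bash
python3 uv.py
```

```text
u 487.8494122855801 v 138.73463144506178 z 80.62525019141457 F [-6.90130834 -2.57162149 15.31691484] [ 3.12330164  0.33836746 -0.00850388] 18.425
```

play_rows --deltas '[{"rx": 0, "ry": 0, "rz": 0, "x": 3, "y": -0.5, "z": -0.2, "claw": 0}, {"rx": 0, "ry": 0, "rz": 0, "x": 4, "y": 0, "z": 0, "claw": 0}, {"rx": 0, "ry": 0, "rz": 0, "x": 4, "y": 0, "z": 0, "claw": 0}, {"rx": 0, "ry": 0, "rz": 0, "x": 4, "y": 0, "z": 0, "claw": 0}, {"rx": 0, "ry": 0, "rz": 0, "x": 4, "y": 0, "z": 0, "claw": 0}, {"rx": 0, "ry": 0, "rz": 0, "x": 4, "y": 0, "z": 0, "claw": 0}]'

```text
clock: 19.18
eef_pos: [528.1, -25.9, 80.6]
tool_rot: [-3.123, -0.338, 0.01]
force: [-4.6, -1.7, 13.4]
width: 19.3
grip_force: 60.5
```

```bash
python3 uv.py
```

```text
u 510.4106606691328 v 137.91611322526106 z 80.61736890781123 F [-4.62683604 -1.74491442 13.41509153] [-3.1227686  -0.33823656  0.01027713] 19.175
```

play_rows --deltas '[{"rx": 0, "ry": 0, "rz": 0, "x": 4, "y": 0, "z": 0, "claw": 0}, {"rx": 0, "ry": 0, "rz": 0, "x": 4, "y": 0, "z": 0, "claw": 0}, {"rx": 0, "ry": 0, "rz": 0, "x": 4, "y": 0, "z": 0, "claw": 0}, {"rx": 0, "ry": 0, "rz": 0, "x": 4, "y": 0, "z": 0, "claw": 0}, {"rx": 0, "ry": 0, "rz": 0, "x": 4, "y": 0, "z": 0, "claw": 0}, {"rx": 0, "ry": 0, "rz": 0, "x": 4, "y": 0, "z": 0, "claw": 0}, {"rx": 0, "ry": 0, "rz": 0, "x": 4, "y": 0, "z": 0, "claw": 0}, {"rx": 0, "ry": 0, "rz": 0, "x": 4, "y": 0, "z": 0, "claw": 0}, {"rx": 0, "ry": 0, "rz": 0, "x": 4, "y": 0, "z": 0, "claw": 0}]'

```text
clock: 20.3
eef_pos: [563.2, -18.2, 80.5]
tool_rot: [-3.123, -0.338, 0.01]
force: [-9.1, -2.8, 12.1]
width: 19.2
grip_force: 60.4
```

```bash
python3 uv.py
```

```text
u 546.3702826737393 v 137.872911173973 z 80.45113920408076 F [-9.10812653 -2.83694014 12.059804  ] [-3.12272918 -0.33803356  0.01040763] 20.3
```

```bash
python3 - <<'E'
from h import *
f=grab_frame("wrist");s=grab_frame("scene");o=get_obs();e=o["eef_pos"]
W=f["image"][200:400,240:420,::-1]
p=proj(s,[e-[0,0,61.4],e-[0,0,10]]);c=p[1].round().astype(int);print(p,c)
x0,y0=c-[28,30]
S=s["image"][y0:y0+60,x0:x0+60,::-1]
R=Ro.from_rotvec(o["tool_rot"]).as_matrix()
for n,z in(("top",-47.6),("collartop",8.4)):
    for dx in(-10,0,10): print(n,dx,proj(f,e+R@np.r_[dx,0,z])-[240,200])
cv2.imwrite("pics/mid.png",np.hstack([cv2.resize(W,None,fx=2,fy=2),cv2.resize(S,(400,400),interpolation=cv2.INTER_CUBIC)]));print(x0,y0)
E
```

```text
[[338.05149153 180.39210956]
 [338.51720515 167.76810594]] [339 168]
top -10 [[ 87.04621964 155.4922869 ]]
top 0 [[ 87.16708175 129.6870423 ]]
top 10 [[ 87.29368742 102.42950297]]
collartop -10 [[85.57968866 70.28312388]]
collartop 0 [[85.63346668 51.17655727]]
collartop 10 [[85.68885751 31.36764261]]
311 138
```

View pics/mid.png

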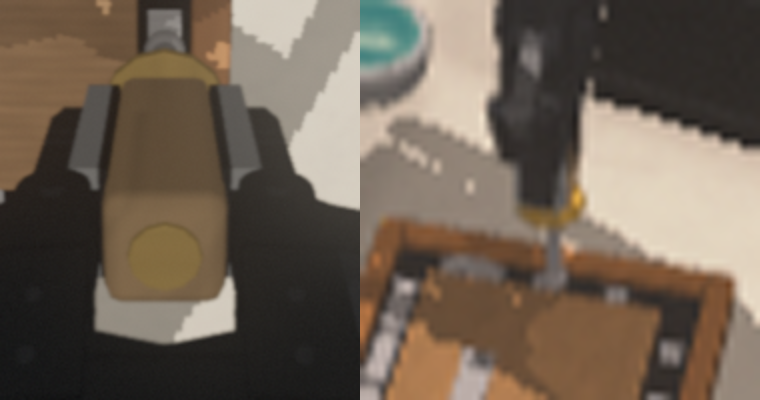

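The wrist view (handle top at about (165,257)) and the scene view (shaft from (545,225) to (555,285)) show the stylus has pivoted in the pads. Its tip trails by about 5 mm in −x. That is harmless for the trace as long as I run on far enough, and I'll correct the tilt before rehanging it. I press a little less and continue.

play_rows --deltas '[{"rx": 0, "ry": 0, "rz": 0, "x": 3, "y": 0, "z": -0.2, "claw": 0}, {"rx": 0, "ry": 0, "rz": 0, "x": 3, "y": 0, "z": 0, "claw": 0}, {"rx": 0, "ry": 0, "rz": 0, "x": 3, "y": 0, "z": 0, "claw": 0}, {"rx": 0, "ry": 0, "rz": 0, "x": 3, "y": 0, "z": 0, "claw": 0}, {"rx": 0, "ry": 0, "rz": 0, "x": 3, "y": 0, "z": 0, "claw": 0}, {"rx": 0, "ry": 0, "rz": 0, "x": 3, "y": 0, "z": 0, "claw": 0}, {"rx": 0, "ry": 0, "rz": 0, "x": 3, "y": 0, "z": 0, "claw": 0}, {"rx": 0, "ry": 0, "rz": 0, "x": 3, "y": 0, "z": 0, "claw": 0}]'

```text
clock: 21.4
eef_pos: [586.9, -13.0, 80.4]
tool_rot: [-3.123, -0.338, 0.009]
force: [-5.5, -1.2, 9.6]
width: 19.5
grip_force: 59.9
```

```bash
python3 uv.py
```

```text
u 570.6097242931332 v 137.85513069795127 z 80.35801209325187 F [-5.54971052 -1.22871769  9.58243259] [-3.12272562 -0.33784986  0.00938128] 21.4
```

play_rows --deltas '[{"rx": 0, "ry": 0, "rz": 0, "x": 3, "y": 0, "z": 0, "claw": 0}, {"rx": 0, "ry": 0, "rz": 0, "x": 3, "y": 0, "z": 0, "claw": 0}, {"rx": 0, "ry": 0, "rz": 0, "x": 3, "y": 0, "z": 0, "claw": 0}, {"rx": 0, "ry": 0, "rz": 0, "x": 3, "y": 0, "z": 0, "claw": 0}, {"rx": 0, "ry": 0, "rz": 0, "x": 3, "y": 0, "z": 0, "claw": 0}, {"rx": 0, "ry": 0, "rz": 0, "x": 3, "y": 0, "z": 0, "claw": 0}, {"rx": 0, "ry": 0, "rz": 0, "x": 3, "y": 0, "z": 0, "claw": 0}, {"rx": 0, "ry": 0, "rz": 0, "x": 3, "y": 0, "z": 0, "claw": 0}, {"rx": 0, "ry": 0, "rz": 0, "x": 3, "y": 0, "z": 0, "claw": 0}, {"rx": 0, "ry": 0, "rz": 0, "x": 3, "y": 0, "z": 0, "claw": 0}, {"rx": 0, "ry": 0, "rz": 0, "x": 3, "y": 0, "z": 0, "claw": 0}]'

```text
clock: 22.78
eef_pos: [619.3, -6.0, 80.3]
tool_rot: [-3.123, -0.338, 0.009]
force: [-4.5, -0.7, 8.7]
width: 19.1
grip_force: 59.9
```

```bash
python3 uv.py
```

```text
u 603.8175189484142 v 137.91976772748316 z 80.33990052296427 F [-4.5318408  -0.66704705  8.70537603] [-3.12284324 -0.33769487  0.00857432] 22.775
```

Now small steps to feel the far wall. That ensures the tip reaches the end and measures how far it trails.

play_rows --deltas '[{"rx": 0, "ry": 0, "rz": 0, "x": 2, "y": 0, "z": 0, "claw": 0}, {"rx": 0, "ry": 0, "rz": 0, "x": 0, "y": 0, "z": 0, "claw": 0}]'

```text
clock: 23.02
eef_pos: [622.1, -5.4, 80.4]
tool_rot: [-3.123, -0.338, 0.005]
force: [-1.6, -0.1, 5.3]
width: 19.3
grip_force: 59.8
```

play_rows --deltas '[{"rx": 0, "ry": 0, "rz": 0, "x": 2, "y": 0, "z": 0, "claw": 0}, {"rx": 0, "ry": 0, "rz": 0, "x": 0, "y": 0, "z": 0, "claw": 0}]'

```text
clock: 23.28
eef_pos: [623.8, -5.0, 80.4]
tool_rot: [-3.123, -0.338, 0.006]
force: [-2.1, -1.1, 6.7]
width: 19.3
grip_force: 59.8
```

play_rows --deltas '[{"rx": 0, "ry": 0, "rz": 0, "x": 1.5, "y": 0, "z": 0, "claw": 0}, {"rx": 0, "ry": 0, "rz": 0, "x": 0, "y": 0, "z": 0, "claw": 0}]'

```text
clock: 23.52
eef_pos: [625.3, -4.7, 80.4]
tool_rot: [-3.123, -0.338, 0.006]
force: [-2.2, -0.9, 7.5]
width: 19.0
grip_force: 59.8
```

```bash
python3 uv.py
```

```text
u 609.8809623887555 v 137.92026581931893 z 80.41750271165894 F [-2.22413702 -0.94216142  7.460619  ] [-3.12281646 -0.33756096  0.00618836] 23.525
```

play_rows --deltas '[{"rx": 0, "ry": 0, "rz": 0, "x": 1, "y": 0, "z": 0, "claw": 0}, {"rx": 0, "ry": 0, "rz": 0, "x": 0, "y": 0, "z": 0, "claw": 0}]'

```text
clock: 23.78
eef_pos: [626.1, -4.5, 80.4]
tool_rot: [-3.123, -0.338, 0.007]
force: [-1.9, -0.1, 7.4]
width: 19.3
grip_force: 59.8
```

play_rows --deltas '[{"rx": 0, "ry": 0, "rz": 0, "x": 1, "y": 0, "z": 0, "claw": 0}, {"rx": 0, "ry": 0, "rz": 0, "x": 0, "y": 0, "z": 0, "claw": 0}]'

```text
clock: 24.02
eef_pos: [627.1, -4.3, 80.4]
tool_rot: [-3.123, -0.338, 0.007]
force: [-2.6, -1.0, 7.7]
width: 19.5
grip_force: 59.8
```

play_rows --deltas '[{"rx": 0, "ry": 0, "rz": 0, "x": 1, "y": 0, "z": 0, "claw": 0}, {"rx": 0, "ry": 0, "rz": 0, "x": 0, "y": 0, "z": 0, "claw": 0}]'

```text
clock: 24.28
eef_pos: [628.0, -4.1, 80.4]
tool_rot: [-3.123, -0.338, 0.007]
force: [-3.6, 0.4, 7.5]
width: 19.0
grip_force: 59.8
```

```bash
python3 uv.py
```

```text
u 612.6798881448867 v 137.92879629348747 z 80.37916265028652 F [-3.64403593  0.37976786  7.46709991] [-3.12284054 -0.33758861  0.00694355] 24.275
```

play_rows --deltas '[{"rx": 0, "ry": 0, "rz": 0, "x": 1, "y": 0, "z": 0, "claw": 0}, {"rx": 0, "ry": 0, "rz": 0, "x": 0, "y": 0, "z": 0, "claw": 0}]'

```text
clock: 24.52
eef_pos: [628.3, -4.0, 80.3]
tool_rot: [-3.123, -0.338, 0.01]
force: [-5.1, -0.9, 9.3]
width: 19.4
grip_force: 59.9
```

play_rows --deltas '[{"rx": 0, "ry": 0, "rz": 0, "x": 1, "y": 0, "z": 0, "claw": 0}, {"rx": 0, "ry": 0, "rz": 0, "x": 0, "y": 0, "z": 0, "claw": 0}]'

```text
clock: 24.78
eef_pos: [628.7, -3.9, 80.3]
tool_rot: [-3.123, -0.338, 0.012]
force: [-8.4, -1.8, 11.1]
width: 19.1
grip_force: 60.1
```

```bash
python3 - <<'E'
from h import *
exec(open("uv.py").read())
s=grab_frame("scene")
# brightness along catches is only a rough check: project catch centres and seam end
cx,cy=[ .977*484.4+.2133*138.1, .2133*484.4-.977*138.1 ]  # near-right corner (world)
print(cx,cy)
E
```

```text
u 613.3625530459476 v 137.95294025663236 z 80.29858070283042 F [-8.41516907 -1.82105104 11.0657976 ] [-3.12290971 -0.3379364   0.0119142 ] 24.775
502.71552999999994 -31.601180000000014
```

The far wall contacts at u≈612.9, so the tip ran the full seam to frame x≈62 and trails by 6.5 mm (a 4.6° pivot). I ease off the wall, lift and head back to the rest.

play_rows --deltas '[{"rx": 0, "ry": 0, "rz": 0, "x": -2.5, "y": 0, "z": 0, "claw": 0}, {"rx": 0, "ry": 0, "rz": 0, "x": 0, "y": 0, "z": -5, "claw": 0}, {"rx": 0, "ry": 0, "rz": 0, "x": 0, "y": 0, "z": -20, "claw": 0}, {"rx": 0, "ry": 0, "rz": 0, "x": 0, "y": 0, "z": -30, "claw": 0}, {"rx": 0, "ry": 0, "rz": 0, "x": 0, "y": 0, "z": -25, "claw": 0}, {"rx": 0, "ry": 0, "rz": 0, "x": 0, "y": 0, "z": -5, "claw": 0}, {"rx": 0, "ry": 0, "rz": 0, "x": -4, "y": -20, "z": 0, "claw": 0}, {"rx": 0, "ry": 0, "rz": 0, "x": -8, "y": -38, "z": 0, "claw": 0}, {"rx": 0, "ry": 0, "rz": 0, "x": -8, "y": -38, "z": 0, "claw": 0}, {"rx": 0, "ry": 0, "rz": 0, "x": -8, "y": -38, "z": 0, "claw": 0}, {"rx": 0, "ry": 0, "rz": 0, "x": -8, "y": -38, "z": 0, "claw": 0}, {"rx": 0, "ry": 0, "rz": 0, "x": -8, "y": -38, "z": 0, "claw": 0}]'

```text
clock: 26.32
eef_pos: [538.9, 193.5, 164.2]
tool_rot: [-3.123, -0.338, 0.005]
force: [0.3, 0.2, -1.7]
width: 19.5
grip_force: 58.8
```

play_rows --deltas '[{"rx": 0, "ry": 0, "rz": 0, "x": -8, "y": -38, "z": 0, "claw": 0}, {"rx": 0, "ry": 0, "rz": 0, "x": -8, "y": -33, "z": 0, "claw": 0}, {"rx": 0, "ry": 0, "rz": -5.2, "x": -4, "y": -20, "z": 0, "claw": 0}, {"rx": 0, "ry": 0, "rz": -5.2, "x": 0, "y": 0, "z": 0, "claw": 0}, {"rx": 0, "ry": 4.6, "rz": 0, "x": 0, "y": 0, "z": 0, "claw": 0}, {"rx": 0, "ry": 0, "rz": 0, "x": 0, "y": 0, "z": 0, "claw": 0}, {"rx": 0, "ry": 0, "rz": 0, "x": 0, "y": 0, "z": 0, "claw": 0}]'

```text
clock: 27.2
eef_pos: [501.7, 276.4, 165.4]
tool_rot: [-3.062, -0.616, -0.119]
force: [0.1, 0.3, -0.9]
width: 19.3
grip_force: 58.7
```

```bash
cat > rel.py <<'E'
from h import *
o=get_obs();R=Ro.from_rotvec(o["tool_rot"]).as_matrix();g=np.load("grasp.npy",allow_pickle=True).item()
Rg=Ro.from_rotvec(g["tool_rot"]).as_matrix()
P=o["eef_pos"]-19*R[:,2]; G=g["eef_pos"]-19*Rg[:,2]
print(o["clock"],"eef",o["eef_pos"],"rel yaw etc deg",Ro.from_matrix(Rg.T@R).as_rotvec(degrees=True),"F",o["force"])
print("grasp pt - G world",P-G,"needed in tool axes",R.T@(G-P), "tool dir of 10mm down",R.T@[0,0,-10])
E
python3 rel.py; python3 - <<'E'
from h import *
w=grab_frame("wrist");s=grab_frame("scene");np.save("w7.npy",w,allow_pickle=True);np.save("s7.npy",s,allow_pickle=True)
E
```

```text
27.2 eef [501.74486431 276.39227954 165.37380015] rel yaw etc deg [ 0.01491352  4.44880023 -0.01207784] F [ 0.09796481  0.30103345 -0.85348541]
grasp pt - G world [-0.74972674 -0.87513744 86.87231749] needed in tool axes [-5.74678927 -0.49583684 86.68826945] tool dir of 10mm down [-7.79689068e-01  2.48007726e-03  9.96955760e+00]
```

```bash
python3 - <<'E'
from h import *
s=np.load("s7.npy",allow_pickle=True).item()
G=np.array([500.4,275.8,0]);t=104.
p=proj(s,[G+[0,0,z] for z in(t,t+12,t+30,t+49,t+53)]);print(p.round(1).tolist())
c=p[2].round().astype(int);im=s["image"]
for y in range(c[1]-9,c[1]+13):print(y," ".join("%3d,%3d"%(im[y,x,0],im[y,x,2]) for x in range(c[0]-8,c[0]+9)))
print(c[0]-8)
E
```

```text
[[311.6, 245.0], [311.5, 241.9], [311.3, 237.3], [311.2, 232.2], [311.1, 231.1]]
228 197,161 136,113  65, 54  53, 45  54, 46  53, 45  54, 46  54, 47  55, 47  55, 47  53, 44  53, 44  53, 44  56, 49 143,112 169,131 175,132
229 150,124 138,114  72, 57  58, 50  59, 52  55, 47  54, 46  59, 52  53, 45  54, 45  53, 45  53, 45  53, 44  79, 48 167,120 205,167 209,170
230 150,123 146,114  98, 74  88, 78  66, 59  55, 48  53, 46  57, 51  55, 47  55, 46  59, 51  64, 56  72, 52 111, 51 162, 98 179,143 179,147
231 150,123 135, 95 112, 84 103, 92  65, 57  54, 47  55, 46  54, 46  55, 48  55, 47  62, 54  88, 80 106, 63 138, 54 152, 79 150,119 149,122
232 149,122 132, 96 110, 83 104, 93  62, 54  54, 47  54, 46  55, 48  54, 46  54, 47  69, 62 100, 91 130, 67 151, 57 142, 68 148,118 149,122
233 149,122 143,114 111, 81 103, 92  61, 53  55, 48  53, 46  55, 48  54, 47  53, 45  81, 73 101, 92 138, 68 150, 57 132, 84 147,118 148,121
234 149,122 148,122 119, 82 113, 75  88, 52  86, 48  74, 48  72, 48  61, 46  60, 46  89, 72 107, 82 131, 61 135, 60 140,109 148,121 149,122
235 149,122 148,121 139,107 126, 74 113
[... 1364 characters left out ...]
  71, 64  71, 65  72, 66  71, 66  78, 69  79, 70  85, 76 102, 92 104, 93  95, 86  93, 82 167,138 172,142 183,152 184,154 183,152 194,161
246  71, 65  71, 65  72, 65  71, 66  71, 65  70, 64  68, 60  80, 72  82, 74  76, 70  72, 65  72, 66  72, 66 110,102 111,102 108, 99 126,112
247  66, 61  70, 64  72, 65  71, 65  71, 65  71, 64  71, 65  71, 65  70, 64  71, 64  70, 63  71, 64  71, 64  95, 89  97, 91  96, 91  97, 91
248  62, 56  71, 65  71, 65  71, 65  71, 66  70, 64  72, 66  71, 65  72, 66  71, 65  70, 64  70, 65  86, 81  97, 91  96, 92  97, 92  97, 92
249  64, 58  67, 61  71, 65  71, 65  71, 65  71, 66  71, 66  70, 64  71, 65  70, 65  70, 64  71, 65  83, 78  83, 79  84, 79  85, 80  96, 92
303
```

The stylus is upright to within about 1–2° by the shaft pixels. I lower it over the slot.

play_rows --deltas '[{"rx": 0, "ry": 0, "rz": 0, "x": -0.6, "y": -0.5, "z": 20, "claw": 0}, {"rx": 0, "ry": 0, "rz": 0, "x": -0.8, "y": 0, "z": 10, "claw": 0}, {"rx": 0, "ry": 0, "rz": 0, "x": 0, "y": 0, "z": 0, "claw": 0}, {"rx": 0, "ry": 0, "rz": 0, "x": 0, "y": 0, "z": 0, "claw": 0}]'

```text
clock: 27.8
eef_pos: [503.7, 277.1, 136.3]
tool_rot: [-3.062, -0.615, -0.124]
force: [-0.0, 0.1, -0.9]
width: 19.3
grip_force: 58.7
```

```bash
python3 rel.py
```

```text
27.8 eef [503.6717886  277.11443771 136.34928251] rel yaw etc deg [-2.57629829e-03  4.60502189e+00  6.13369400e-03] F [-0.0182058   0.12038032 -0.93018914]
grasp pt - G world [ 1.12723394 -0.16736457 57.84369087] needed in tool axes [-5.63920101 -0.59225698 57.57638304] tool dir of 10mm down [-8.06868729e-01 -4.43254602e-04  9.96739498e+00]
```

play_rows --deltas '[{"rx": 0, "ry": 0, "rz": 0, "x": -1.4, "y": -0.5, "z": 5, "claw": 0}, {"rx": 0, "ry": 0, "rz": 0, "x": -0.4, "y": 0, "z": 5, "claw": 0}, {"rx": 0, "ry": 0, "rz": 0, "x": -0.4, "y": 0, "z": 5, "claw": 0}, {"rx": 0, "ry": 0, "rz": 0, "x": 0, "y": 0, "z": 0, "claw": 0}]'

```text
clock: 28.3
eef_pos: [501.7, 277.0, 120.1]
tool_rot: [-3.062, -0.615, -0.121]
force: [0.1, -0.4, -0.6]
width: 19.1
grip_force: 58.7
```

```bash
python3 rel.py
```

```text
28.3 eef [501.70690509 276.98085912 120.06995998] rel yaw etc deg [ 6.81452860e-03  4.50623838e+00 -2.27311027e-03] F [ 0.0504949  -0.44108592 -0.55127076]
grasp pt - G world [-0.80628607 -0.29130202 41.56698321] needed in tool axes [-2.42892078  0.04751323 41.50478447] tool dir of 10mm down [-7.89682774e-01  1.13483808e-03  9.96877123e+00]
```

Tip is now below the plate's upper face with no contact force. Continue down.

play_rows --deltas '[{"rx": 0, "ry": 0, "rz": 0, "x": -0.4, "y": 0, "z": 6, "claw": 0}, {"rx": 0, "ry": 0, "rz": 0, "x": -0.4, "y": 0, "z": 6, "claw": 0}, {"rx": 0, "ry": 0, "rz": 0, "x": 0, "y": 0, "z": 0, "claw": 0}]'

```text
clock: 28.68
eef_pos: [501.8, 277.0, 107.9]
tool_rot: [-3.062, -0.615, -0.121]
force: [0.1, 0.2, -1.2]
width: 19.5
grip_force: 58.7
```

play_rows --deltas '[{"rx": 0, "ry": 0, "rz": 0, "x": -0.4, "y": 0, "z": 6, "claw": 0}, {"rx": 0, "ry": 0, "rz": 0, "x": -0.4, "y": 0, "z": 6, "claw": 0}, {"rx": 0, "ry": 0, "rz": 0, "x": -0.4, "y": 0, "z": 6, "claw": 0}, {"rx": 0, "ry": 0, "rz": 0, "x": -0.4, "y": 0, "z": 6, "claw": 0}, {"rx": 0, "ry": 0, "rz": 0, "x": -0.2, "y": 0, "z": 3, "claw": 0}, {"rx": 0, "ry": 0, "rz": 0, "x": 0, "y": 0, "z": 0, "claw": 0}]'

```text
clock: 29.42
eef_pos: [502.5, 277.3, 81.3]
tool_rot: [-3.062, -0.615, -0.122]
force: [0.5, -0.3, -1.6]
width: 19.0
grip_force: 58.7
```

```bash
python3 rel.py
```

```text
29.425 eef [502.48082184 277.26750497  81.3325174 ] rel yaw etc deg [4.76038021e-03 4.54302529e+00 4.23817088e-04] F [ 0.54304753 -0.30606119 -1.55427629]
grasp pt - G world [-0.04386255 -0.0086934   2.82857347] needed in tool axes [-0.18150079  0.00914927  2.82308362] tool dir of 10mm down [-7.96083062e-01  7.95395815e-04  9.96826219e+00]
```

play_rows --deltas '[{"rx": 0, "ry": 0, "rz": 0, "x": -0.2, "y": 0, "z": 2, "claw": 0}, {"rx": 0, "ry": 0, "rz": 0, "x": 0, "y": 0, "z": 0, "claw": 0}]'

```text
clock: 29.68
eef_pos: [502.6, 277.3, 79.7]
tool_rot: [-3.062, -0.615, -0.123]
force: [0.6, -1.2, -1.0]
width: 19.6
grip_force: 58.7
```

play_rows --deltas '[{"rx": 0, "ry": 0, "rz": 0, "x": 0, "y": 0, "z": 0.7, "claw": 0}, {"rx": 0, "ry": 0, "rz": 0, "x": 0, "y": 0, "z": 0, "claw": 0}]'

```text
clock: 29.92
eef_pos: [502.7, 277.3, 79.0]
tool_rot: [-3.062, -0.615, -0.123]
force: [0.5, 0.0, -0.3]
width: 19.2
grip_force: 58.7
```

play_rows --deltas '[{"rx": 0, "ry": 0, "rz": 0, "x": 0, "y": 0, "z": 0.5, "claw": 0}, {"rx": 0, "ry": 0, "rz": 0, "x": 0, "y": 0, "z": 0, "claw": 0}]'

```text
clock: 30.18
eef_pos: [502.7, 277.3, 78.5]
tool_rot: [-3.062, -0.615, -0.123]
force: [0.3, 0.2, -0.7]
width: 19.8
grip_force: 58.7
```

play_rows --deltas '[{"rx": 0, "ry": 0, "rz": 0, "x": 0, "y": 0, "z": 0.5, "claw": 0}, {"rx": 0, "ry": 0, "rz": 0, "x": 0, "y": 0, "z": 0, "claw": 0}]'

```text
clock: 30.42
eef_pos: [502.8, 277.4, 78.3]
tool_rot: [-3.062, -0.615, -0.123]
force: [-1.9, -0.4, 2.7]
width: 19.5
grip_force: 59.2
```

play_rows --deltas '[{"rx": 0, "ry": 0, "rz": 0, "x": 0, "y": 0, "z": 0.5, "claw": 0}, {"rx": 0, "ry": 0, "rz": 0, "x": 0, "y": 0, "z": 0, "claw": 0}]'

```text
clock: 30.68
eef_pos: [502.9, 277.4, 78.2]
tool_rot: [-3.062, -0.616, -0.123]
force: [-3.6, -1.5, 7.2]
width: 19.4
grip_force: 60.0
```

The collar is seated. Ease off slightly and release.

play_rows --deltas '[{"rx": 0, "ry": 0, "rz": 0, "x": 0, "y": 0, "z": -0.4, "claw": 0}, {"rx": 0, "ry": 0, "rz": 0, "x": 0, "y": 0, "z": 0, "claw": 0.3}, {"rx": 0, "ry": 0, "rz": 0, "x": 0, "y": 0, "z": 0, "claw": 0.5}, {"rx": 0, "ry": 0, "rz": 0, "x": 0, "y": 0, "z": 0, "claw": 0.8}, {"rx": 0, "ry": 0, "rz": 0, "x": 0, "y": 0, "z": 0, "claw": 1}, {"rx": 0, "ry": 0, "rz": 0, "x": 0, "y": 0, "z": 0, "claw": 1}, {"rx": 0, "ry": 0, "rz": 0, "x": 0, "y": 0, "z": 0, "claw": 1}]'

```text
clock: 31.55
eef_pos: [502.8, 277.4, 77.9]
tool_rot: [-3.062, -0.615, -0.123]
force: [-0.4, 0.8, 1.4]
width: 85.4
grip_force: 0.0
```

play_rows --deltas '[{"rx": 0, "ry": 0, "rz": 0, "x": 0, "y": 0, "z": -5, "claw": 1}, {"rx": 0, "ry": 0, "rz": 0, "x": 0.8, "y": 0, "z": -15, "claw": 1}, {"rx": 0, "ry": 0, "rz": 0, "x": 2, "y": 0, "z": -25, "claw": 1}, {"rx": 0, "ry": 0, "rz": 0, "x": 2, "y": 0, "z": -30, "claw": 1}, {"rx": 0, "ry": 0, "rz": 0, "x": 2, "y": 0, "z": -30, "claw": 1}, {"rx": 0, "ry": 0, "rz": 0, "x": 2, "y": 0, "z": -30, "claw": 1}, {"rx": 0, "ry": -4.6, "rz": 10, "x": 0, "y": 0, "z": -10, "claw": 1}, {"rx": 0, "ry": 0, "rz": 0, "x": 0, "y": 0, "z": 0, "claw": 1}, {"rx": 0, "ry": 0, "rz": 0, "x": 0, "y": 0, "z": 0, "claw": 1}]'

```text
clock: 32.67
eef_pos: [499.7, 276.2, 222.7]
tool_rot: [-3.114, -0.359, -0.001]
force: [-0.3, 0.3, -0.6]
width: 85.4
grip_force: 0.0
```

```bash
python3 - <<'E'
from h import *
w=grab_frame("wrist");s=grab_frame("scene");np.save("w8.npy",w,allow_pickle=True);np.save("s8.npy",s,allow_pickle=True)
o=get_obs();print(o["clock"],o["eef_pos"],o["force"],o["width"])
S0=cv2.imread("pics/scene0.png")[:,:,::-1].astype(int)
im=s["image"].astype(int)
d=np.abs(im-S0).sum(2)
# stylus/rest patch difference vs the start
print("rest patch diff >60 px:",(d[225:290,285:330]>60).sum(), "mean shift by phase corr",cv2.phaseCorrelate(np.float32(S0[230:262,296:324].mean(2)),np.float32(im[230:262,296:324].mean(2))))
# catch centres: print bright patch profile across the near and right catches, before/after
u=lambda a,b:(.977*a+.2133*b,.2133*a-.977*b)
for fx,fy in[(-60,45),(-60,14),(-60,-17),(-60,-48),(-30,-75),(2,-75),(34,-75)]:
    x,y=u(544.4+fx,63.1-fy); p=proj(s,[[x,y,20.5],[x,y,24.5]]);c=p[0].round().astype(int)
    print((fx,fy),p.round(1).tolist()); 
    for A in(S0,im): print([A[r,c[0]-5:c[0]+6].mean(1).astype(int).tolist() for r in range(c[1]-3,c[1]+2)])
E
```

```text
32.775 [499.29690481 276.09735883 222.22283363] [ 0.24922676 -0.50053355 -0.43531621] 85.7275017874203
rest patch diff >60 px: 1325 mean shift by phase corr ((0.12799167444897108, 0.04897926521086582), 0.8776955366134643)
(-60, 45) [[351.3, 214.7], [351.4, 213.8]]
[[141, 137, 139, 67, 153, 171, 172, 138, 74, 135, 132], [141, 139, 108, 70, 179, 185, 184, 126, 62, 130, 133], [143, 143, 77, 125, 191, 195, 192, 101, 81, 131, 135], [144, 151, 70, 156, 199, 201, 190, 82, 121, 133, 135], [143, 137, 68, 183, 204, 205, 177, 73, 136, 133, 134]]
[[148, 144, 147, 70, 56, 57, 56, 56, 56, 142, 140], [149, 146, 114, 63, 131, 121, 79, 64, 57, 137, 140], [150, 150, 80, 75, 185, 182, 164, 88, 84, 138, 141], [151, 158, 72, 136, 202, 205, 204, 90, 128, 140, 142], [150, 144, 68, 127, 159, 162, 171, 70, 145, 140, 142]]
(-60, 14) [[353.5, 206.3], [353.6, 205.4]]
[[139, 139, 137, 75, 112, 142, 136, 131, 75, 113, 123], [140, 139, 132, 66, 171, 178, 182, 157, 76, 127, 124], [139, 139, 114, 73, 192, 190, 193, 128, 61, 122, 124], [140, 142, 91, 104, 194, 195, 195, 99, 77, 123, 125], [139, 150, 76, 143, 202, 201
[... 2475 characters left out ...]
, 86, 63, 62, 66], [127, 100, 97, 90, 187, 201, 202, 102, 57, 54, 54], [156, 137, 135, 126, 165, 177, 184, 113, 93, 67, 63]]
(34, -75) [[327.7, 178.3], [327.7, 177.3]]
[[79, 84, 95, 107, 110, 107, 110, 114, 124, 127, 131], [90, 110, 134, 139, 149, 131, 132, 105, 103, 107, 110], [120, 152, 169, 180, 191, 179, 167, 156, 128, 87, 69], [138, 157, 151, 153, 173, 181, 181, 188, 174, 131, 67], [139, 142, 136, 125, 156, 151, 171, 171, 182, 130, 75]]
[[46, 46, 46, 48, 81, 108, 114, 118, 129, 133, 137], [45, 46, 46, 54, 67, 69, 79, 86, 106, 111, 114], [47, 47, 49, 113, 152, 129, 104, 65, 66, 67, 68], [69, 72, 65, 147, 198, 187, 136, 65, 53, 54, 55], [117, 121, 118, 147, 184, 184, 135, 77, 65, 52, 52]]
```

All seven catches changed alike, from standing proud to sunk. The stylus patch matches its starting picture to within 0.15 px. The gripper is clear, so I hand in.

```bash
python3 -c "
from station import *
print(sign_off())"
```

```text
the job is handed in; nothing more can be done
None
```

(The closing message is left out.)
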